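# Rock the vial block out of the block heater and stack it on its twin

### The arm

A 6-joint arm with a two-finger parallel gripper is mounted at the origin on a cart in front of the work surface, level with it; the furniture and walls round the work are solid. World frame = base frame: x ahead of the robot, y to its left, z up, the work surface at z = 0. Lengths are in m, angles in rad, forces in N, time in s.
With the tool pointing down it reaches from about 0.325 to 0.75 m from the base axis. Payload 7.6 kg.
Tool frame: the origin (TCP) lies midway between the tips of the shut fingers; the grasp point (between the pads) lies 19 mm behind it; z points along the fingers, y is the direction in which the jaws open and shut (so a half turn about z gives the same grasp; the last joint's range is limited). The gripper opens to 85 mm and grips with 20 to 120 N. Pads are 22 mm wide; open, the fingers measure 114 mm over their backs; the gripper's body (76 mm by 85 mm) begins 54 mm behind the grasp point. The pads swing forward as they close: fully open they stand 13 mm farther back than shut.
Start: joints at [-0.07, 0.052, 1.401, -0, 1.689, -0.07], TCP at [0.525, 0, 0.231] pointing down, gripper open.
Joint ranges: [-2.9, 2.9], [-0.91, 2.17], [0.12, 2.37], [-1.06, 4.2], [0.26, 2.73], [-2.93, 2.93]. Speed limits (rad/s): [2.57, 2.57, 3.01, 3.14, 3.14, 3.14].

### API

Orientations are given as a 3x3 rotation matrix whose columns are the frame's x, y, z axes.
In Python, from rig import bot, viewer gives the robot as it stands.
- The arm moves only by the tool play_rows, never from a script. Its argument "series" is one flat list of numbers, 7 for each row, row after row: the shift along the world's x, y, z in m, then the turn, a rotation vector about the world's x, y, z in rad, then the opening, from -1 (shut) to 1 (fully open). A call has exactly 8 rows; each row is the pose to reach, as a shift and turn from the pose commanded when the call began; what a row does not reach only later rows make up. A row lasts 1/8 s, in which the tool goes at most 62.5 mm and 10.7 degrees, less where a joint would pass 70% of its speed; a pose out of reach is approached as far as the arm can. A call with a gripper value outside its range is refused whole. The fingers move at their own pace and stop on an object; "force" is the grip in N (left out, the last holds). Time passes only in rows, so rows that repeat a pose let the fingers close, or fill a call up. It gives the time, the measured TCP pose, the force and the opening at its end, in the units of the state.
- bot.sense(): the state, without advancing time (a new reading comes with each control period).
- viewer.capture(name): name is "scene" or "side" or "wrist"; returns the picture (400x640x3 uint8, red, green, blue); there is no depth.
- viewer.camera_info(name): a dict with "K" (3x3 intrinsics, pixels), "world_from_camera" (4x4, takes a point from camera to world coordinates); the wrist camera has in their place "hand_eye" (4x4, takes a point from camera to tool coordinates, whose origin is the TCP and whose axes are the flange's). Camera axes: x right, y down, z forward; pixel columns grow to the right and rows downward; lengths in m; the calibration is good to about 2 mm. A picture is of the moment at which its call begins: read the wrist's pose just before it. camera_info takes no time and is no camera call.
- bot.finish_job(): hands the job in, once; it reports no verdict.
The state is a dict: "time_s": time; "joint_positions": joint angles; "joint_vel": joint speeds; "tau": joint torques, N m; "tcp_pos": TCP position; "ee_rot": TCP orientation; "ft_force": force on the tool from outside, world axes, zero at the start; "moment": the same for the moment, N m; "finger_gap": opening from 0.0 (shut) to 1.0 (fully open).
Only numpy, scipy, OpenCV 4.12 (cv2) and the standard library are available. Lean on these libraries where they do the work, as an engineer would, in place of code of your own. Each camera call takes 0.05 s, during which the arm holds its last target. There are 200 camera calls.

### The job

The block heater has cooled and its empty vial block is to be put away on the matching block that stands on the bench. The block sits flush in the well with no room for fingers, so press down its end next to the control panel until it rocks over and stays tipped with the far end up, take it by the raised end and lift it out. Lower it, without dropping it, the right way round onto the other block so that both lugs go fully into their notches and it sits flat, then let go; leave the stain bottle and the beaker standing where they are.

Things in the scene. Friction and masses are not known exactly. Their poses are not given: they have to be found in the camera images.
- heater: Grey dry block heater, fixed, 257 x 116 mm, rim 91 mm high, nothing higher. Origin: at bench level under the well's centre; z up, +x along the well away from the sloping control panel with a knob, which spans x = -165 to -97 mm. Open well: x = -85 to 72, y = -33 to 33 mm, floor 12 mm above the bench.
- plate_edge (a point): Edge of the heating plate in the well (heater x = -5 mm, 48.6 mm high; axes as heater). The plate carries the block from here to x = 54 mm; under the panel end is only the well floor 36.6 mm lower. Pushed down there (5 N is ample) the block pivots here; past about 14 degrees it topples by itself and stays leaning at about 27 degrees, its far top edge about 27 mm above the rim.
- vial_block: Loose aluminium block, 140 x 62 x 50 mm, about 0.35 kg. Origin: under its centre at the lug feet; x lengthwise, z up. Body z = 8 to 50 mm, upright sides, six 18 mm wells within x = -37 to 37 mm. It starts in the heater's well, x along heater x, top flush with the rim, 2 mm from side and far walls, 15 mm from the panel-end wall. End lugs (outer 10 mm, 8 mm deep): 38 mm wide at +x, 22 mm at -x.
- press_land (a point): Middle of the plain top of vial_block at its panel (narrow-lug, -x) end, 47 mm from its centre, 50 mm above its origin; solid from 38 to 57 mm. Pushed 15 mm down it topples on by itself; it bottoms hard about 23 mm down, so go no deeper. At both ends the top has a notch 9.5 mm deep, 12.5 mm long, open to the end face: 27 mm wide at -x, 43 mm at +x.
- raised_end (a point): Top face of vial_block at its far (wide-lug, +x) end, on the middle line 57 mm from the block's centre, 50 mm above its origin; axes as vial_block. The end that comes up; the block is 62 mm wide across here.
- lower_block: Twin of vial_block, same shape and axes, loose, standing on its lugs on the bench left of the heater (top at 50 mm), its +x end (43 mm notch) away from the robot. The other fits on it only with equal ends together (+x over +x), with about 2.5 mm play round each lug. Stacked, the upper origin is 42 mm above this one, 50 mm if the lugs have not gone in.
- stain_bottle: Amber dropper bottle with black bulb, 32 x 34 x 86 mm, loose, upright; origin under its centre. Bystander.
- beaker: Small glass beaker, 54 x 60 x 70 mm, loose, upright; origin under its centre. Bystander.

How it is judged:
By the outcome, as a careful person would: the job done as asked, in the order asked, and still so for the second after the job is handed in, with the robot touching nothing.
It also fails if it takes over 48 s, if anything falls off the work surface, if the arm or the gripper's body presses on something with over 40 N, if the wrist force passes 120 N, or if a joint passes its speed limit or range.

## Working session

There is one attempt and no reset: what is moved stays moved. The work goes in short steps, Python scripts to look and compute and a tool call to move; the robot and the scene stay as the last step left them, time stands still between calls to the robot, and variables do not carry over. Pictures are saved under pics/ and viewed, about 8 in all and at most 12, crops included, and the job is handed in when it is done.

Besides the shell and the picture viewer there is one more tool, called after "Emit:" as name(argument=value, ...), one argument or row to a line, values as JSON. play_rows: Moves the arm, as the interface text tells. Its arguments: {"type":"object","properties":{"series":{"type":"array","items":{"type":"number"}},"force":{"type":"number"}},"required":["series"]}

```bash
ls; mkdir -p pics
python3 - <<'E'
from rig import bot, viewer
import cv2,numpy as np
np.set_printoptions(precision=4,suppress=True)
for n in ("scene","side","wrist"):
    im=viewer.capture(n); cv2.imwrite(f"pics/{n}0.png",im[:,:,::-1])
    print(n,{k:(np.array(v).tolist()) for k,v in viewer.camera_info(n).items()})
s=bot.sense();print(s)
E
```

```text
pics
scene {'K': [[516.3415589023789, 0.0, 317.4212864387331], [0.0, 516.3415589023789, 200.97515753881083], [0.0, 0.0, 1.0]], 'world_from_camera': [[0.7667403485504876, -0.39037172995035924, 0.5096264812195697, 0.038357162534769375], [-0.6415100475088595, -0.4362968669647215, 0.6309595096533126, -0.6133661312514735], [-0.023960318233640376, -0.8107126225317648, -0.584953798874587, 0.6854575835057037], [0.0, 0.0, 0.0, 1.0]]}
side {'K': [[423.2211380025742, 0.0, 324.667280428706], [0.0, 423.2211380025742, 202.836612211291], [0.0, 0.0, 1.0]], 'world_from_camera': [[-0.9999864377412104, -0.004739405906513092, -0.0021592510965224355, 0.5521760275628137], [-0.0012089528624559768, 0.6145060808300734, -0.7889111578979217, 0.8898907924998579], [0.005065843130307532, -0.7888978480478424, -0.6145034764579144, 0.7598731142587966], [0.0, 0.0, 0.0, 1.0]]}
wrist {'K': [[311.9079212323719, 0.0, 318.5807894457823], [0.0, 311.9079212323719, 198.30844265501935], [0.0, 0.0, 1.0]], 'hand_eye': [[0.0001965876291632219, -0.9589983933690104, -0.283411437434975, 0.07359666802733013], [0.9999987610059768, 0.0006311699340474474, -0.0014420856504627484, -0.0011346614453312531], [0.001561838600168403, -0.2834108027936991, 0.9589973292559347, -0.1418569692514199], [0.0, 0.0, 0.0, 1.0]]}
{'time_s': 0.15, 'joint_positions': array([-0.0703,  0.0527,  1.4015, -0.    ,  1.6886, -0.0703]), 'joint_vel': array([ 0.    , -0.0017, -0.0041,  0.0003, -0.0007, -0.0019]), 'tau': array([  0.0009, -38.1952, -36.0423,  -0.    ,   0.0047,   0.0001]), 'tcp_pos': array([0.5248, 0.0001, 0.2307]), 'ee_rot': array([[-0.0001,  1.    , -0.0012],
       [ 1.    ,  0.0001,  0.0001],
       [ 0.0001, -0.0012, -1.    ]]), 'ft_force': array([ 0.404 ,  1.063 , -0.4802]), 'moment': array([-0.0269, -0.0254,  0.0197]), 'finger_gap': 1.0011907796923676}
```

View images.

View pics/scene0.png

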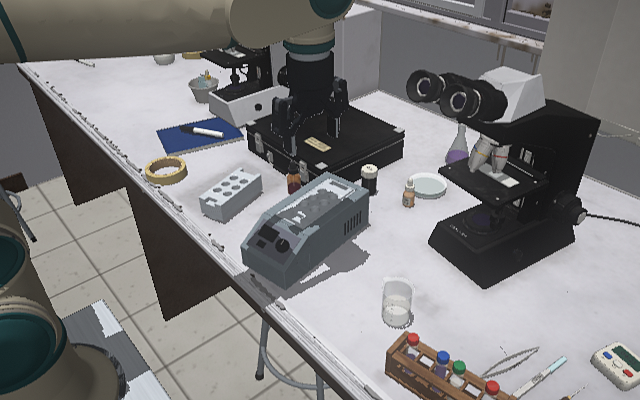

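View pics/side0.png

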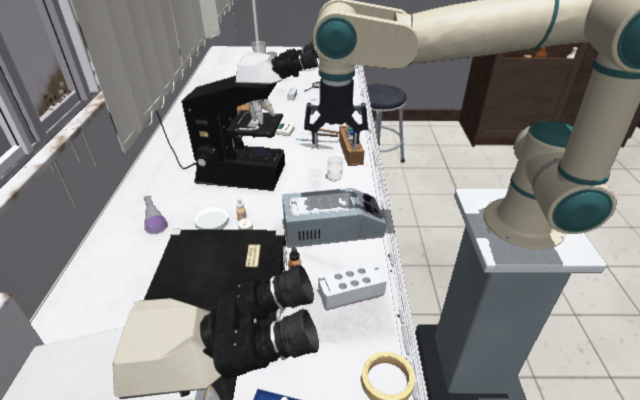

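View pics/wrist0.png

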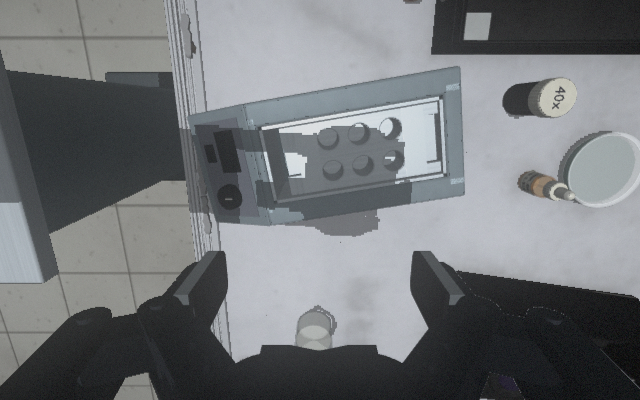

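```bash
cat > h.py <<'E'
from rig import bot, viewer
import cv2,numpy as np
np.set_printoptions(precision=4,suppress=True)
def cam(n,s=None):
    c=viewer.camera_info(n);K=np.array(c["K"])
    if n=="wrist":
        s=s or bot.sense();T=np.eye(4);T[:3,:3]=s["ee_rot"];T[:3,3]=s["tcp_pos"];T=T@np.array(c["hand_eye"])
    else:T=np.array(c["world_from_camera"])
    return K,T
def ray(K,T,uv,z):
    uv=np.atleast_2d(np.array(uv,float));d=np.c_[uv,np.ones(len(uv))]@np.linalg.inv(K).T@T[:3,:3].T
    return T[:3,3]+d*((z-T[2,3])/d[:,2])[:,None]
def proj(K,T,P):
    P=np.atleast_2d(P);q=(P-T[:3,3])@T[:3,:3]@K.T
    return q[:,:2]/q[:,2:]
def shot(n,name,crop=None,f=1):
    s=bot.sense();im=viewer.capture(n)[:,:,::-1].copy();cv2.imwrite(f"pics/{name}_full.png",im)
    if crop:x0,x1,y0,y1=crop;im=im[y0:y1,x0:x1]
    if f!=1:im=cv2.resize(im,None,fx=f,fy=f,interpolation=cv2.INTER_CUBIC)
    cv2.imwrite(f"pics/{name}.png",im);return s
E
python3 - <<'E'
from h import *
K,T=cam("wrist")
p=ray(K,T,[(459,67),(464,195),(275,224),(245,104)],.091);print(p)
for i in range(4):print(np.linalg.norm(p[i]-p[(i+1)%4]))
K,T=cam("side")
print("lower top near camera corners",ray(K,T,[(318,278),(325,292),(385,284),(376,264)],.05))
print("bottle base",ray(K,T,[(294,268)],.0),"beaker",ray(K,T,[(334,178)],0))
E
```

```text
[[ 0.6404  0.1051  0.091 ]
 [ 0.6593 -0.0062  0.091 ]
 [ 0.481  -0.0354  0.091 ]
 [ 0.4594  0.0754  0.091 ]]
0.11281445936788653
0.18069010383789233
0.11292651887017321
0.18342080247159012
lower top near camera corners [[0.5642 0.2505 0.05  ]
 [0.5486 0.2903 0.05  ]
 [0.4171 0.2671 0.05  ]
 [0.4311 0.207  0.05  ]]
bottle base [[0.624  0.1735 0.    ]] beaker [[ 0.5202 -0.2136  0.    ]]
```

Emit:
play_rows(
  series=[0,0.05,0,0,0,0,-1,0,0.1,0,0,0,0,-1,0,0.14,0,0,0,0,-1,0,0.16,0,0,0,0,-1,0,0.17,0,0,0,0,-1,0,0.17,0,0,0,0,-1,0,0.17,0,0,0,0,-1,0,0.17,0,0,0,0,-1],
)

```text
time_s: 1.15
tcp_pos: [0.5252, 0.1692, 0.2314]
ee_rot: [[0.001, 1.0, 0.0], [1.0, -0.001, -0.0], [-0.0, 0.0, -1.0]]
ft_force: [-0.3, 0.1, -0.6]
finger_gap: -0.003
```

Run:
```python
from h import *
s=shot("wrist","w1");print(s["tcp_pos"],s["ee_rot"],s["finger_gap"],s["joint_vel"]);np.save("w1.npy",np.c_[s["ee_rot"],s["tcp_pos"]])
```

```text
[0.5252 0.1692 0.2314] [[ 0.0013  1.      0.0002]
 [ 1.     -0.0013 -0.0001]
 [-0.0001  0.0002 -1.    ]] -0.0025798933712052096 [ 0.0024 -0.0003 -0.0023  0.0006 -0.0015  0.0021]
```

View pics/w1.png

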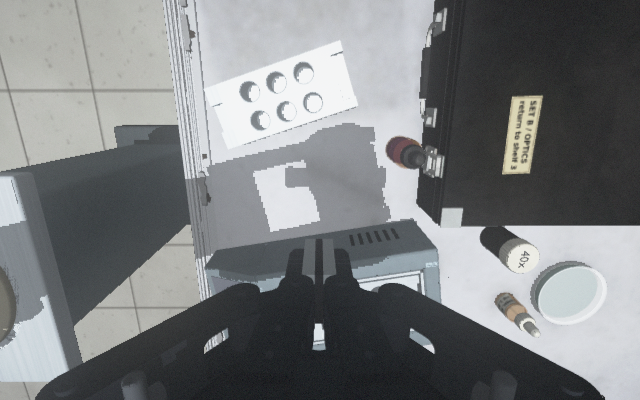

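Run:
```python
from h import *
im=cv2.imread("pics/w1_full.png")[25:165,190:370]
g=cv2.createCLAHE(4,(4,4)).apply(cv2.cvtColor(im,cv2.COLOR_BGR2GRAY))
a=cv2.resize(im,None,fx=4,fy=4,interpolation=cv2.INTER_CUBIC)
cv2.imwrite("pics/w1c.png",cv2.resize(g,None,fx=4.2,fy=4.2,interpolation=cv2.INTER_CUBIC))
```

```text
(no output)
```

View pics/w1c.png

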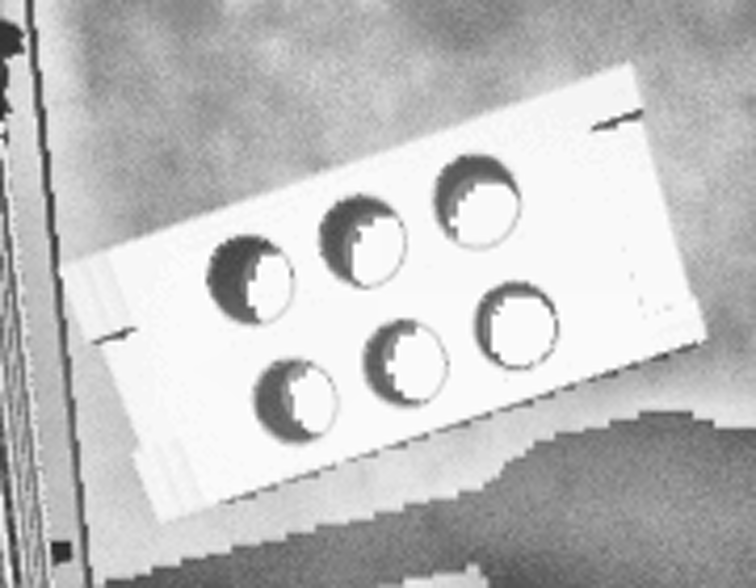

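Run:
```python
from h import *
M=np.load("w1.npy");K,T=cam("wrist",dict(ee_rot=M[:,:3],tcp_pos=M[:,3]))
px=lambda z:(np.array(z,float)+.5)/4.2-.5+np.array([190,25])
w=ray(K,T,px([(251,280),(363,241),(478,202),(295,401),(406,363),(517,325)]),.05)
c=ray(K,T,px([(62,263),(630,63),(707,340),(163,522)]),.05)
print(w[:,:2],w.mean(0),"\n",c[:,:2],c.mean(0))
for i in range(4):print(np.linalg.norm(c[i]-c[(i+1)%4]))
print("yaw wells",np.degrees(np.arctan2(*(w[2]+w[5]-w[0]-w[3])[1::-1])),"yaw corners",np.degrees(np.arctan2(*(c[1]+c[2]-c[0]-c[3])[1::-1])))
print("pitch",np.linalg.norm(w[0]-w[1]),np.linalg.norm(w[0]-w[3]))
print("bottle top/bulb",ray(K,T,[(400,152)],.05),ray(K,T,[(418,158)],.086))
K,T=cam("side");print("bottle",ray(K,T,[(294,252)],.086))
```

```text
[[0.4558 0.2568]
 [0.4823 0.2653]
 [0.5091 0.2737]
 [0.4646 0.2293]
 [0.4914 0.2381]
 [0.5179 0.2467]] [0.4868 0.2516 0.05  ] 
 [[0.412  0.2606]
 [0.5435 0.3026]
 [0.5628 0.2432]
 [0.4305 0.2005]] [0.4872 0.2517 0.05  ]
0.13808314422320866
0.0624555785914525
0.13900058813431143
0.06290445794193977
yaw wells 17.81657834440743 yaw corners 17.821749282214984
pitch 0.027855401843826746 0.02883226085328673
bottle top/bulb [[0.6079 0.1971 0.05  ]] [[0.6156 0.1966 0.086 ]]
bottle [[0.6187 0.2056 0.086 ]]
```

Emit:
play_rows(
  series=[0,-0.05,0.01,0,0,0.04,-1,0,-0.11,0.02,0,0,0.08,-1,0,-0.16,0.03,0,0,0.12,-1,0,-0.21,0.03,0,0,0.16,-1,0,-0.24,0.03,0,0,0.166,-1,0,-0.25,0.03,0,0,0.166,-1,0,-0.25,0.03,0,0,0.166,-1,0,-0.25,0.03,0,0,0.166,-1],
)

```text
time_s: 2.2
tcp_pos: [0.5251, -0.079, 0.2613]
ee_rot: [[-0.166, 0.986, 0.0], [0.986, 0.166, 0.0], [0.0, 0.0, -1.0]]
ft_force: [0.7, 0.7, 0.2]
finger_gap: 0.004
```

Run:
```python
from h import *
s=shot("wrist","w2");print(s["tcp_pos"],s["ee_rot"],s["finger_gap"],s["joint_vel"]);np.save("w2.npy",np.c_[s["ee_rot"],s["tcp_pos"]])
im=cv2.imread("pics/w2_full.png")[0:290,150:540]
cv2.imwrite("pics/w2c.png",cv2.resize(im,None,fx=2,fy=2,interpolation=cv2.INTER_CUBIC))
```

```text
[ 0.5251 -0.079   0.2613] [[-0.1663  0.9861  0.0002]
 [ 0.9861  0.1663  0.0003]
 [ 0.0003  0.0002 -1.    ]] 0.0038523710225920453 [ 0.0057 -0.0023  0.0002 -0.0026  0.0003 -0.0026]
```

View pics/w2c.png

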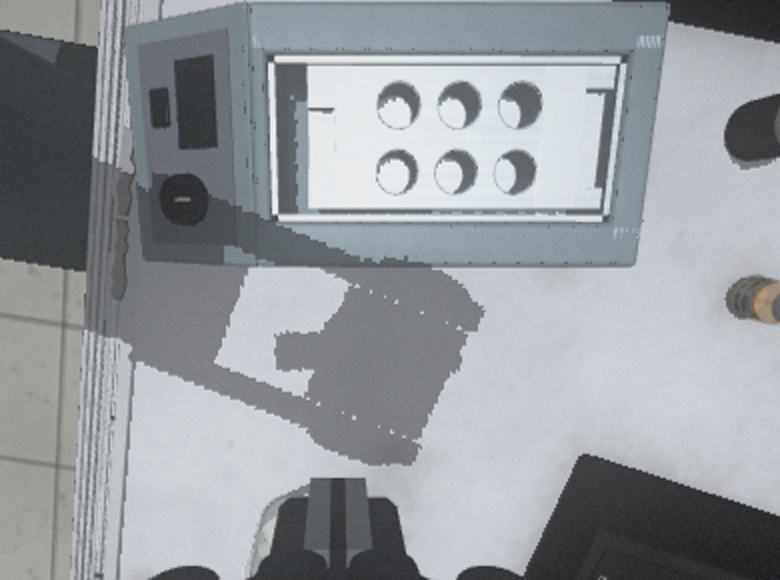

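Run:
```python
from h import *
M=np.load("w2.npy");K,T=cam("wrist",dict(ee_rot=M[:,:3],tcp_pos=M[:,3]))
px=lambda z:(np.array(z,float)+.5)/2-.5+np.array([150,0])
w=ray(K,T,px([(398,105),(459,104),(520,104),(396,172),(456,172),(515,172)]),.091)
r=ray(K,T,px([(668,3),(633,267),(248,267),(247,3)]),.091)
print(w[:,:2],w.mean(0),"\nrim",r[:,:2],np.linalg.norm(r[0]-r[1]),np.linalg.norm(r[1]-r[2]))
d=w[2]+w[5]-w[0]-w[3];a=np.arctan2(d[1],d[0]);f=(r[0]+r[1])/2
e=r[1]-r[0];b=np.arctan2(e[0],-e[1])
print("yaw",np.degrees(a),"rim yaw",np.degrees(b),"pitch",np.linalg.norm(w[0]-w[1]),np.linalg.norm(w[0]-w[3]))
u=np.array([np.cos(a),np.sin(a),0]);print("rim-based origin",f-.092*u,"press",w.mean(0)-.047*u)
```

```text
[[0.5309 0.0449]
 [0.5584 0.05  ]
 [0.5859 0.0547]
 [0.5356 0.0164]
 [0.5635 0.0211]
 [0.5909 0.0257]] [0.5608 0.0355 0.091 ] 
rim [[ 0.64    0.105 ]
 [ 0.6588 -0.0074]
 [ 0.4723 -0.0389]
 [ 0.4574  0.0742]] 0.1139784608472595 0.18917468590776665
yaw 9.792432608183244 rim yaw 9.526400209701245 pitch 0.0279380253519641 0.028943457863642635
rim-based origin [0.5587 0.0331 0.091 ] press [0.5145 0.0275 0.091 ]
```

Emit:
play_rows(
  series=[-0.005,0.05,-0.02,0,0,0,-1,-0.011,0.1,-0.05,0,0,0,-1,-0.011,0.1065,-0.09,0,0,0,-1,-0.011,0.1065,-0.13,0,0,0,-1,-0.011,0.1065,-0.15,0,0,0,-1,-0.011,0.1065,-0.16,0,0,0,-1,-0.011,0.1065,-0.165,0,0,0,-1,-0.011,0.1065,-0.165,0,0,0,-1],
)

```text
time_s: 3.25
tcp_pos: [0.5143, 0.0266, 0.0969]
ee_rot: [[-0.165, 0.986, 0.001], [0.986, 0.165, -0.0], [-0.0, 0.001, -1.0]]
ft_force: [0.8, 0.0, -0.2]
finger_gap: 0.001
```

Emit:
play_rows(
  series=[0,0,-0.004,0,0,0,-1,0,0,-0.007,0,0,0,-1,-0.001,0,-0.01,0,0,0,-1,-0.002,0,-0.0125,0,0,0,-1,-0.003,0,-0.015,0,0,0,-1,-0.004,-0.001,-0.018,0,0,0,-1,-0.005,-0.001,-0.02,0,0,0,-1,-0.005,-0.001,-0.021,0,0,0,-1],
)

```text
time_s: 4.25
tcp_pos: [0.509, 0.0255, 0.0751]
ee_rot: [[-0.165, 0.986, 0.0], [0.986, 0.165, 0.0], [0.0, 0.0, -1.0]]
ft_force: [0.5, -0.5, -0.3]
finger_gap: -0.0
```

Run:
```python
from h import *
s=shot("scene","s1",(210,410,140,300),4);print(s["tcp_pos"],s["ft_force"])
```

```text
[0.509  0.0255 0.0751] [ 0.4757 -0.5235 -0.2858]
```

Emit:
play_rows(
  series=[0,0,0.04,0,0,0,-1,0.01,0,0.1,0,0,0.18,-1,0.03,0,0.15,0,0,0.36,0,0.05,0.01,0.17,0,0,0.54,1,0.05,0.01,0.17,0,0,0.72,1,0.05,0.01,0.17,0,0,0.9,1,0.05,0.01,0.17,0,0,1.08,1,0.05,0.01,0.17,0,0,1.26,1],
)

```text
time_s: 5.3
tcp_pos: [0.5591, 0.0356, 0.2453]
ee_rot: [[-0.99, 0.138, 0.0], [0.138, 0.99, 0.0], [-0.0, 0.0, -1.0]]
ft_force: [0.5, 0.5, -0.4]
finger_gap: 1.0
```

Run:
```python
from h import *
s=shot("wrist","w3");print(s["tcp_pos"],s["ee_rot"],s["joint_positions"],s["joint_vel"]);np.save("w3.npy",np.c_[s["ee_rot"],s["tcp_pos"]])
a=cv2.imread("pics/w3_full.png")
shot("scene","s2")
b=cv2.imread("pics/s2_full.png")[150:310,220:400]
b=cv2.resize(b,None,fx=2.5,fy=2.5)
c=np.zeros((400,1090,3),np.uint8);c[:,:640]=a;c[:,640:]=b
# stay within 800 x 600
c=np.hstack([a[:,120:470],b]);print(c.shape);cv2.imwrite("pics/m3.png",c)
```

```text
[0.5591 0.0356 0.2453] [[-0.9904  0.1383  0.0002]
 [ 0.1383  0.9904  0.0001]
 [-0.0001  0.0002 -1.    ]] [-0.0024  0.1489  1.2695  0.0001  1.723  -1.4344] [-0.0015  0.0002  0.0018 -0.0006 -0.0005 -1.4291]
(400, 800, 3)
```

View pics/m3.png

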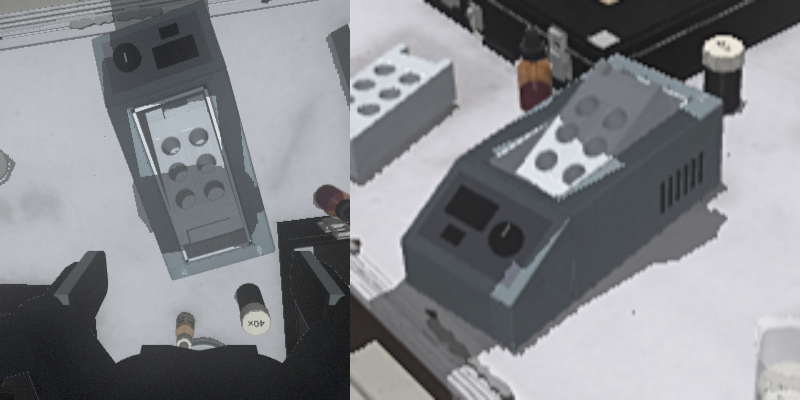

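Run:
```python
from h import *
from scipy.spatial.transform import Rotation as Ro
M=np.load("w3.npy");K,T=cam("wrist",dict(ee_rot=M[:,:3],tcp_pos=M[:,3]))
a=np.radians(9.7);u=np.array([np.cos(a),np.sin(a),0]);v=np.array([-np.sin(a),np.cos(a),0]);Z=np.array([0,0,1.])
t=np.radians(27);bx=np.cos(t)*u+np.sin(t)*Z;n=-np.sin(t)*u+np.cos(t)*Z
O=np.array([.5608,.0355,0])
piv=O-.005*u+.0486*Z
P=lambda s,y,h:piv+(s+.005)*bx+y*v+(h-.008)*n
W=[P(s,y,.05) for s in(-.028,0,.028) for y in(.0145,-.0145)]
pr=proj(K,T,W);me=np.array([(171,145),(199,137),(178,169),(206,161),(186,198),(214,190)])+[120,0]
print(pr,"\n",me)
B=np.array([(s,y,.05) for s in(-.028,0,.028) for y in(.0145,-.0145)])
print("resid order A",np.round(me-pr,1).tolist())
ok,rv,tv=cv2.solvePnP(B,me[[1,0,3,2,5,4]].astype(float),K,None)
for idx in ([0,1,2,3,4,5],[1,0,3,2,5,4]):
    ok,rv,tv=cv2.solvePnP(B,me[idx].astype(float),K,None)
    R=T[:3,:3]@cv2.Rodrigues(rv)[0];p=T[:3,:3]@tv.ravel()+T[:3,3]
    print(R,p,"raised",p+R@[.057,0,.05])
print("pred raised",P(.057,0,.05))
R1=np.c_[np.cross(v,-n),v,-n];print("rot from now",Ro.from_matrix(R1@M[:,:3].T).as_rotvec())
for d in(.0185,.02):
  print("end pts: pad inner corner tip z",P(.046,0,.05-d)[2])
np.save("R1.npy",R1)
```

```text
[[317.7341 136.556 ]
 [289.8806 145.5501]
 [325.5384 162.743 ]
 [297.1173 171.6857]
 [333.6327 189.903 ]
 [304.6206 198.7842]] 
 [[291 145]
 [319 137]
 [298 169]
 [326 161]
 [306 198]
 [334 190]]
resid order A [[-26.7, 8.4], [29.1, -8.6], [-27.5, 6.3], [28.9, -10.7], [-27.6, 8.1], [29.4, -8.8]]
[[ 0.8799  0.1308  0.4568]
 [ 0.1455 -0.9894  0.003 ]
 [ 0.4523  0.0638 -0.8896]] [0.5186 0.0329 0.1288] raised [0.5916 0.0414 0.1102]
[[ 0.8799 -0.1308 -0.4568]
 [ 0.1455  0.9894 -0.003 ]
 [ 0.4523 -0.0638  0.8896]] [0.5643 0.0332 0.0399] raised [0.5916 0.0414 0.1102]
pred raised [0.5915 0.0408 0.1142]
rot from now [ 0.007  -0.4729  0.3023]
end pts: pad inner corner tip z 0.09269216880514353
end pts: pad inner corner tip z 0.09135565901886097
```

Emit:
play_rows(
  series=[0.005,0.001,0,0.001,-0.12,0.075,1,0.01,0.002,0,0.003,-0.24,0.15,1,0.015,0.003,-0.02,0.005,-0.36,0.225,1,0.0185,0.003,-0.05,0.007,-0.473,0.302,1,0.0185,0.003,-0.08,0.007,-0.473,0.302,1,0.0185,0.003,-0.099,0.007,-0.473,0.302,1,0.0185,0.003,-0.099,0.007,-0.473,0.302,1,0.0185,0.003,-0.099,0.007,-0.473,0.302,1],
)

```text
time_s: 6.4
tcp_pos: [0.5781, 0.0386, 0.1476]
ee_rot: [[-0.879, -0.161, 0.449], [-0.142, 0.987, 0.076], [-0.455, 0.003, -0.89]]
ft_force: [1.0, -0.1, 0.4]
finger_gap: 0.998
```

Run:
```python
from h import *
from scipy.spatial.transform import Rotation as Ro
s=shot("side","d4");R1=np.load("R1.npy")
print(s["tcp_pos"],s["ft_force"],"rot err",Ro.from_matrix(R1@s["ee_rot"].T).as_rotvec(),"to go",np.array([.6045,.0430,.0928])-s["tcp_pos"])
shot("wrist","w4")
b=cv2.imread("pics/d4_full.png")[120:320,250:450];a=cv2.imread("pics/w4_full.png")
cv2.imwrite("pics/m4.png",np.hstack([cv2.resize(b,(400,400)),a[:,120:520]]))
```

```text
[0.5781 0.0386 0.1476] [ 0.9811 -0.0509  0.355 ] rot err [-0.0034  0.0011  0.0071] to go [ 0.0264  0.0044 -0.0548]
```

View pics/m4.png

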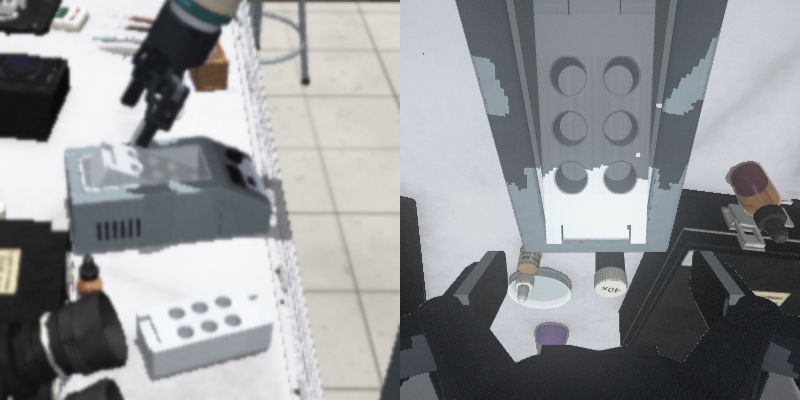

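Emit:
play_rows(
  series=[0.008,0.001,-0.017,-0.003,0,0.006,1,0.017,0.003,-0.035,-0.003,0,0.006,1,0.023,0.004,-0.048,-0.003,0,0.006,1,0.0264,0.0044,-0.0548,-0.003,0,0.006,1,0.0264,0.0044,-0.0548,-0.003,0,0.006,1,0.0264,0.0044,-0.0548,-0.003,0,0.006,1,0.0264,0.0044,-0.0548,-0.003,0,0.006,0.7,0.0264,0.0044,-0.0548,-0.003,0,0.006,0.4],
  force=60,
)

```text
time_s: 7.5
tcp_pos: [0.6042, 0.0422, 0.0924]
ee_rot: [[-0.878, -0.168, 0.448], [-0.151, 0.986, 0.075], [-0.454, -0.002, -0.891]]
ft_force: [-1.8, -3.0, 3.0]
finger_gap: 0.715
```

Emit:
play_rows(
  series=[0,0,0,0,0,0,-1,0,0,0,0,0,0,-1,0,0,0,0,0,0,-1,0,0,0,0,0,0,-1,0,0,0,0,0,0,-1,0,0,0,0,0,0,-1,0,0,0,0,0,0,-1,0,0,0,0,0,0,-1],
  force=100,
)

```text
time_s: 8.5
tcp_pos: [0.6043, 0.0422, 0.0925]
ee_rot: [[-0.878, -0.168, 0.448], [-0.15, 0.986, 0.075], [-0.455, -0.001, -0.891]]
ft_force: [-2.5, -4.6, 5.8]
finger_gap: 0.701
```

Run:
```python
from h import *
s=bot.sense();print(s["tcp_pos"],s["ft_force"],s["moment"],s["finger_gap"],s["finger_gap"]*.085)
```

```text
[0.6043 0.0422 0.0925] [-2.4952 -4.5864  5.7694] [-0.7932  0.6124 -0.4855] 0.7005304519503466 0.05954508841577946
```

Emit:
play_rows(
  series=[0.001,0,0.006,0,0,0,-1,0.002,0.0005,0.015,0,0,0,-1,0.003,0.0005,0.025,0,0,0,-1,0.003,0.0005,0.037,0,0,0,-1,0.003,0.0005,0.05,0,0,0,-1,0.003,0.0005,0.063,0,0,0,-1,0.003,0.0005,0.073,0,0,0,-1,0.003,0.0005,0.078,0,0,0,-1],
  force=110,
)

```text
time_s: 9.5
tcp_pos: [0.6072, 0.0437, 0.1707]
ee_rot: [[-0.878, -0.169, 0.448], [-0.151, 0.986, 0.077], [-0.455, -0.0, -0.891]]
ft_force: [0.8, -0.5, -3.6]
finger_gap: 0.703
```

Emit:
play_rows(
  series=[0,0,0.01,0,0,0,-1,0,0,0.02,0,0,0,-1,0,0,0.035,0,0,0,-1,0,0,0.05,0,0,0,-1,0,0,0.065,0,0,0,-1,0,0,0.08,0,0,0,-1,0,0,0.09,0,0,0,-1,0,0,0.095,0,0,0,-1],
)

```text
time_s: 10.5
tcp_pos: [0.607, 0.0434, 0.2653]
ee_rot: [[-0.878, -0.169, 0.448], [-0.151, 0.986, 0.076], [-0.454, -0.0, -0.891]]
ft_force: [-0.1, 0.6, -3.6]
finger_gap: 0.695
```

Run:
```python
from h import *
s=shot("wrist","w5");print(s["tcp_pos"],s["ee_rot"],s["ft_force"],s["moment"],s["finger_gap"],s["joint_positions"])
np.save("w5.npy",np.c_[s["ee_rot"],s["tcp_pos"]])
shot("side","d5")
b=cv2.imread("pics/d5_full.png")[80:320,230:430];a=cv2.imread("pics/w5_full.png")
cv2.imwrite("pics/m5.png",np.hstack([cv2.resize(b,(333,400)),a[:,100:560]]))
```

```text
[0.607  0.0434 0.2653] [[-0.8781 -0.1688  0.4477]
 [-0.1506  0.9857  0.0763]
 [-0.4541 -0.0005 -0.8909]] [-0.1354  0.5843 -3.5604] [-0.0686  0.3654 -0.0417] 0.6954462617296079 [-0.0309 -0.0708  1.5161  0.0955  1.2344 -1.7817]
```

View pics/m5.png

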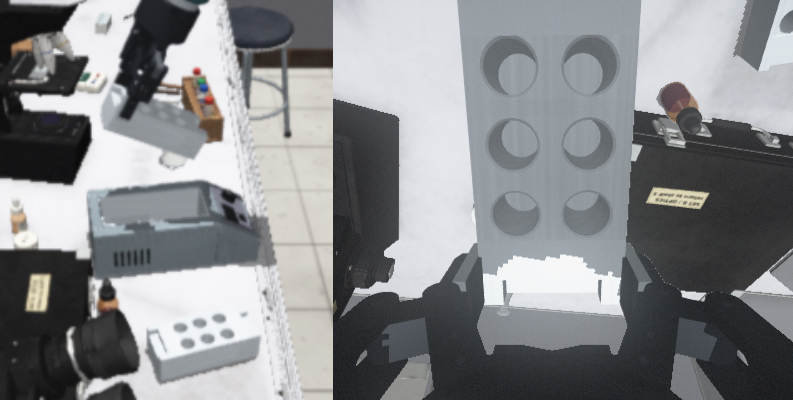

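Run:
```python
from h import *
from scipy.spatial.transform import Rotation as Ro
a=cv2.imread("pics/w5_full.png")
M=np.load("w5.npy");K,T=cam("wrist",dict(ee_rot=M[:,:3],tcp_pos=M[:,3]))
me=np.array([(592,65.5),(510,66),(588,143),(513,144),(588,213),(517,213)])+[-233,0]
# refine: block side edges as lines (mid-line) 
s0=.0279;y0=.0145
B=np.array([(s,y,.05) for s in(-s0,0,s0) for y in(y0,-y0)])
ok,rv,tv=cv2.solvePnP(B,me.astype(float),K,None)
pr=cv2.projectPoints(B,rv,tv,K,None)[0][:,0];print("res",(me-pr).round(1).tolist())
H=np.array(viewer.camera_info("wrist")["hand_eye"])
Rt=H[:3,:3]@cv2.Rodrigues(rv)[0];pt=H[:3,:3]@tv.ravel()+H[:3,3]
print("block in tool R\n",Rt,"\np",pt,"raised pt(59) in tool",pt+Rt@[.059,0,.05])
print("nominal: R=[-1,1,-1], raised(59) at (0,0,-.025)")
R=M[:,:3]@Rt;print("world bx",R[:,0],"n",R[:,2],"tilt",np.degrees(np.arcsin(R[2,0])),"yaw",np.degrees(np.arctan2(R[1,0],R[0,0])))
```

```text
res [[1.0, 0.5], [-0.2, 0.1], [-1.2, -0.6], [-0.6, -0.2], [0.5, 0.3], [0.5, -0.1]]
block in tool R
 [[-0.9999  0.0093  0.0051]
 [ 0.0092  0.9999 -0.0106]
 [-0.0052 -0.0105 -0.9999]] 
p [0.0592 0.0022 0.0284] raised pt(59) in tool [ 0.0004  0.0022 -0.0219]
nominal: R=[-1,1,-1], raised(59) at (0,0,-.025)
world bx [0.8742 0.1593 0.4587] n [-0.4503 -0.0874  0.8886] tilt 27.30327445173512 yaw 10.325011028096258
```

Run:
```python
from h import *
me=np.array([(592,65.5),(510,66),(588,143),(513,144),(588,213),(517,213)])+[-233,0]
B=np.array([(s,y,.05) for s in(-.0279,0,.0279) for y in(.0145,-.0145)])
K,T=cam("wrist");print(K[0],me.tolist())
H=np.array(viewer.camera_info("wrist")["hand_eye"])
n,rvs,tvs,err=cv2.solvePnPGeneric(B,me.astype(float),K,None,flags=cv2.SOLVEPNP_IPPE)
for rv,tv,e in zip(rvs,tvs,err):
    R=cv2.Rodrigues(rv)[0];c=(R@[0,0,.05])+tv.ravel();Rt=H[:3,:3]@R
    print("err",e,"centre top cam",c,"tool",H[:3,:3]@c+H[:3,3],"\n",Rt)
```

```text
[311.9079   0.     318.5808] [[359.0, 65.5], [277.0, 66.0], [355.0, 143.0], [280.0, 144.0], [355.0, 213.0], [284.0, 213.0]]
err [0.6276] centre top cam [-0.0001 -0.0207  0.1194] tool [ 0.0593  0.0016 -0.0219] 
 [[-0.9997  0.0099 -0.0244]
 [ 0.0106  0.9995 -0.0303]
 [ 0.0241 -0.0306 -0.9992]]
err [1.9061] centre top cam [-0.     -0.0218  0.1188] tool [ 0.0605  0.0017 -0.0223] 
 [[-0.969   0.0026  0.247 ]
 [ 0.0108  0.9994  0.0318]
 [-0.2468  0.0335 -0.9685]]
```

```bash
for i in 1 2; do python3 - <<'E'
from h import *
for k in range(2):print(np.array(viewer.camera_info("wrist")["hand_eye"])[:3].round(5).tolist())
E
done
```

```text
[[0.00017, -0.95952, -0.28166, 0.07311], [1.0, 0.00013, 0.00015, 0.00175], [-0.00011, -0.28166, 0.95952, -0.14233]]
[[0.00017, -0.95952, -0.28166, 0.07311], [1.0, 0.00013, 0.00015, 0.00175], [-0.00011, -0.28166, 0.95952, -0.14233]]
[[0.00017, -0.95952, -0.28166, 0.07311], [1.0, 0.00013, 0.00015, 0.00175], [-0.00011, -0.28166, 0.95952, -0.14233]]
[[0.00017, -0.95952, -0.28166, 0.07311], [1.0, 0.00013, 0.00015, 0.00175], [-0.00011, -0.28166, 0.95952, -0.14233]]
```

Run:
```python
from h import *
for k in range(6):
    print(bot.sense()["time_s"],np.array(viewer.camera_info("wrist")["hand_eye"])[:3,3].round(5).tolist(),[np.array(viewer.camera_info(n)["world_from_camera"])[:3,3].round(4).tolist() for n in("scene","side")])
    viewer.capture("wrist")
```

```text
10.6 [0.07311, 0.00175, -0.14233] [[0.0384, -0.6134, 0.6855], [0.5522, 0.8899, 0.7599]]
10.65 [0.07311, 0.00175, -0.14233] [[0.0384, -0.6134, 0.6855], [0.5522, 0.8899, 0.7599]]
10.7 [0.07311, 0.00175, -0.14232] [[0.0384, -0.6134, 0.6855], [0.5522, 0.8899, 0.7599]]
10.75 [0.07311, 0.00175, -0.14232] [[0.0384, -0.6134, 0.6855], [0.5522, 0.8899, 0.7599]]
10.8 [0.07311, 0.00175, -0.14232] [[0.0384, -0.6134, 0.6855], [0.5522, 0.8899, 0.7599]]
10.85 [0.07311, 0.00175, -0.14232] [[0.0384, -0.6134, 0.6855], [0.5522, 0.8899, 0.7599]]
```

Run:
```python
from h import *
from scipy.spatial.transform import Rotation as Ro
K,T=cam("side");
for z in(.1,.15,.2,.25,.3):print(z,ray(K,T,[(312,290),(318,335)],z)[:,:2].ravel())
K2,T2=cam("scene")
for z in(.15,.25):print("scene->",z,ray(K2,T2,[(240,60),(205,60)],z)[:,:2].ravel())
s=bot.sense();R0=s["ee_rot"];a=np.radians(17.8);u=np.array([np.cos(a),np.sin(a),0]);v=np.array([-np.sin(a),np.cos(a),0])
R1=np.c_[-u,v,[0,0,-1]];np.save("R2.npy",R1)
print("tcp",s["tcp_pos"],"rotvec",Ro.from_matrix(R1@R0.T).as_rotvec(),"shift xy",np.array([.5437,.2677])-s["tcp_pos"][:2])
```

```text
0.1 [0.5749 0.3275 0.5615 0.4323]
0.15 [0.5732 0.3701 0.5608 0.467 ]
0.2 [0.5715 0.4127 0.5601 0.5017]
0.25 [0.5698 0.4553 0.5594 0.5363]
0.3 [0.568  0.498  0.5586 0.571 ]
scene-> 0.15 [0.7839 0.6453 0.7096 0.716 ]
scene-> 0.25 [0.6446 0.4102 0.5842 0.4677]
tcp [0.6068 0.0434 0.2639] rotvec [-0.1117  0.4568  0.1384] shift xy [-0.0631  0.2243]
```

Emit:
play_rows(
  series=[-0.004,0.012,0,-0.01,0.05,0.015,-1,-0.013,0.045,0,-0.026,0.11,0.033,-1,-0.024,0.085,0,-0.046,0.19,0.058,-1,-0.036,0.125,0,-0.068,0.28,0.084,-1,-0.047,0.165,0,-0.09,0.37,0.112,-1,-0.056,0.2,0,-0.105,0.43,0.13,-1,-0.0615,0.218,0,-0.1117,0.4568,0.1384,-1,-0.0631,0.2243,0,-0.1117,0.4568,0.1384,-1],
)

```text
time_s: 11.9
tcp_pos: [0.5439, 0.2684, 0.264]
ee_rot: [[-0.952, -0.306, 0.001], [-0.306, 0.952, -0.0], [-0.001, -0.0, -1.0]]
ft_force: [0.3, -1.0, -3.6]
finger_gap: 0.697
```

Emit:
play_rows(
  series=[0,0,-0.015,0,0,0,-1,0,0,-0.04,0,0,0,-1,0,0,-0.065,0,0,0,-1,0,0,-0.09,0,0,0,-1,0,0,-0.11,0,0,0,-1,0,0,-0.12,0,0,0,-1,0,0,-0.124,0,0,0,-1,0,0,-0.124,0,0,0,-1],
)

```text
time_s: 12.9
tcp_pos: [0.5441, 0.2675, 0.141]
ee_rot: [[-0.952, -0.305, 0.002], [-0.305, 0.952, 0.0], [-0.002, -0.0, -1.0]]
ft_force: [0.2, 0.4, -3.9]
finger_gap: 0.7
```

Run:
```python
from h import *
from scipy.spatial.transform import Rotation as Ro
s=shot("side","d6");R1=np.load("R2.npy")
print(s["tcp_pos"],s["ft_force"],"rot err",Ro.from_matrix(R1@s["ee_rot"].T).as_rotvec(),"to go",np.array([.5437,.2677,.0692])-s["tcp_pos"],s["finger_gap"])
shot("scene","s6");np.save("w6.npy",np.c_[s["ee_rot"],s["tcp_pos"]])
shot("wrist","w6")
a=cv2.imread("pics/d6_full.png")[200:330,270:430];b=cv2.imread("pics/s6_full.png")[110:240,170:300]
cv2.imwrite("pics/m6.png",np.hstack([cv2.resize(a,(480,390),interpolation=cv2.INTER_CUBIC),cv2.resize(b,(390,390),interpolation=cv2.INTER_CUBIC)[:,:320]]))
```

```text
[0.5441 0.2675 0.141 ] [ 0.2219  0.3537 -3.9435] rot err [-0.0004  0.0017  0.0004] to go [-0.0004  0.0002 -0.0718] 0.6999657884892886
```

View pics/m6.png

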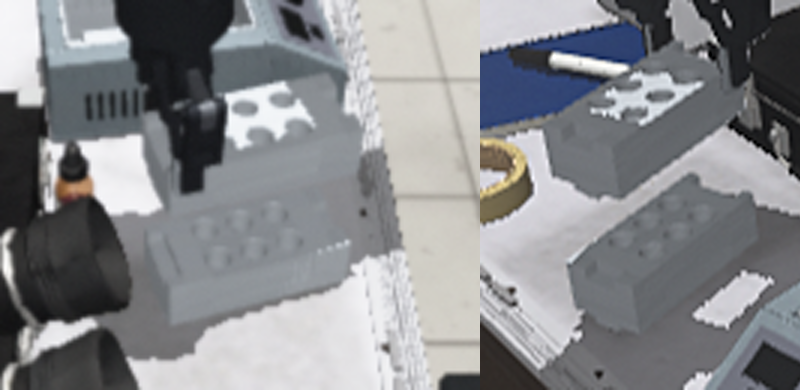

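Run:
```python
from h import *
K,T=cam("scene");px=lambda c,r:((c-480+.5)/3-.5+170,(r+.5)/3-.5+110)
L=ray(K,T,[px(570,262),px(636,283),px(756,208)],.05);U=ray(K,T,[px(547,122),px(615,147),px(742,90)],.1638)
print(L[:,:2],"\n",U[:,:2],"\n",(U-L)[:,:2])
```

```text
[[0.4128 0.252 ]
 [0.4348 0.1981]
 [0.5527 0.2204]] 
 [[0.416  0.2528]
 [0.4334 0.1932]
 [0.5389 0.2003]] 
 [[ 0.0032  0.0008]
 [-0.0015 -0.0049]
 [-0.0138 -0.0201]]
```

Emit:
play_rows(
  series=[0,0,-0.012,0,0.001,0,-1,0,0,-0.028,0,0.001,0,-1,0,0,-0.042,0,0.001,0,-1,0,0,-0.052,0,0.001,0,-1,0,0,-0.056,0,0.001,0,-1,0,0,-0.058,0,0.001,0,-1,0,0,-0.058,0,0.001,0,-1,0,0,-0.058,0,0.001,0,-1],
)

```text
time_s: 14.05
tcp_pos: [0.5441, 0.2678, 0.0831]
ee_rot: [[-0.952, -0.306, 0.001], [-0.306, 0.952, 0.001], [-0.001, 0.0, -1.0]]
ft_force: [0.4, -0.1, -4.0]
finger_gap: 0.703
```

Run:
```python
from h import *
s=shot("side","d7");print(s["tcp_pos"],s["ft_force"],s["moment"])
shot("scene","s7")
a=cv2.imread("pics/d7_full.png")[230:320,300:400];b=cv2.imread("pics/s7_full.png")[150:230,190:275]
cv2.imwrite("pics/m7.png",np.hstack([cv2.resize(a,(400,360),interpolation=cv2.INTER_CUBIC),cv2.resize(b,(382,360),interpolation=cv2.INTER_CUBIC)]))
```

```text
[0.5441 0.2678 0.0831] [ 0.4105 -0.1317 -3.9963] [ 0.1142 -0.2101  0.037 ]
```

View pics/m7.png

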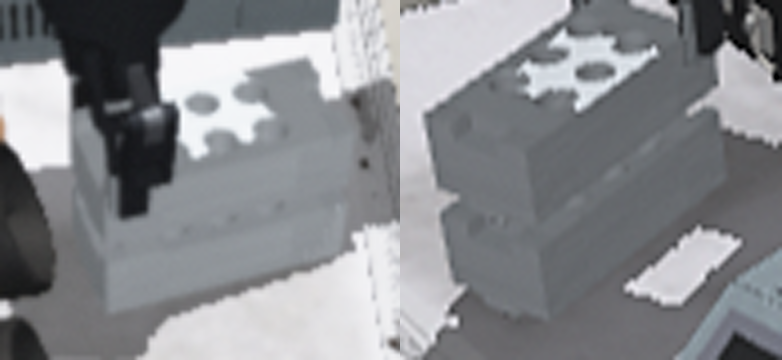

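Run:
```python
from h import *
c=np.array([.4885,.25,0]);a=np.radians(17.8);u=np.array([np.cos(a),np.sin(a),0]);v=np.array([-np.sin(a),np.cos(a),0]);Z=np.array([0,0,1])
def f(n,sx,sy,off,sc,sh):
    K,T=cam(n);P=[c+sx*.07*u+sy*.031*v+z*Z for z in(.008,.05,.064,.106)]
    print(n,sx,sy,((proj(K,T,P)-off)*sc+sh).round(0).tolist())
f("scene",-1,-1,[190,150],4.5,[400,0]);f("scene",-1,1,[190,150],4.5,[400,0]);f("scene",1,-1,[190,150],4.5,[400,0])
f("side",-1,1,[300,230],4,[0,0]);f("side",1,1,[300,230],4,[0,0])
```

```text
scene -1 -1 [[547.0, 316.0], [535.0, 245.0], [531.0, 221.0], [518.0, 145.0]]
scene -1 1 [[450.0, 276.0], [436.0, 206.0], [432.0, 182.0], [417.0, 108.0]]
scene 1 -1 [[725.0, 173.0], [717.0, 104.0], [715.0, 81.0], [707.0, 9.0]]
side -1 1 [[340.0, 254.0], [347.0, 204.0], [349.0, 186.0], [357.0, 132.0]]
side 1 1 [[105.0, 314.0], [105.0, 264.0], [106.0, 246.0], [106.0, 192.0]]
```

Emit:
play_rows(
  series=[0,0,-0.002,0,0,0,-1,0,0,-0.004,0,0,0,-1,0,0,-0.006,0,0,0,-1,0,0,-0.007,0,0,0,-1,0,0,-0.008,0,0,0,-1,0,0,-0.009,0,0,0,-1,0,0,-0.01,0,0,0,-1,0,0,-0.01,0,0,0,-1],
)

```text
time_s: 15.15
tcp_pos: [0.5438, 0.2677, 0.0724]
ee_rot: [[-0.952, -0.306, -0.0], [-0.306, 0.952, 0.0], [0.0, 0.0, -1.0]]
ft_force: [0.2, 0.5, -4.6]
finger_gap: 0.697
```

Emit:
play_rows(
  series=[0,0,-0.001,0,0,0,-1,0,0,-0.0015,0,0,0,-1,0,0,-0.002,0,0,0,-1,0,0,-0.0025,0,0,0,-1,0,0,-0.003,0,0,0,-1,0,0,-0.0035,0,0,0,-1,0,0,-0.0035,0,0,0,-1,0,0,-0.0035,0,0,0,-1],
)

```text
time_s: 16.15
tcp_pos: [0.5438, 0.2677, 0.0691]
ee_rot: [[-0.952, -0.306, -0.0], [-0.306, 0.952, 0.0], [0.0, 0.0, -1.0]]
ft_force: [-0.0, -0.0, -3.6]
finger_gap: 0.696
```

Expected seat height, but no contact force yet; creep on.

Emit:
play_rows(
  series=[0,0,-0.0005,0,0,0,-1,0,0,-0.001,0,0,0,-1,0,0,-0.0013,0,0,0,-1,0,0,-0.0016,0,0,0,-1,0,0,-0.002,0,0,0,-1,0,0,-0.002,0,0,0,-1,0,0,-0.002,0,0,0,-1,0,0,-0.002,0,0,0,-1],
)

```text
time_s: 17.15
tcp_pos: [0.544, 0.2678, 0.0687]
ee_rot: [[-0.952, -0.306, 0.001], [-0.306, 0.952, 0.0], [-0.001, 0.0, -1.0]]
ft_force: [-6.0, -2.0, 9.1]
finger_gap: 0.698
```

Emit:
play_rows(
  series=[0,0,0.0008,0,0,0,-1,0,0,0.001,0,0,0,0.6,0,0,0.001,0,0,0,0.8,0,0,0.001,0,0,0,1,0,0,0.001,0,0,0,1,0,0,0.001,0,0,0,1,0,0,0.001,0,0,0,1,0,0,0.001,0,0,0,1],
  force=20,
)

```text
time_s: 18.15
tcp_pos: [0.5438, 0.2677, 0.068]
ee_rot: [[-0.952, -0.306, -0.0], [-0.306, 0.952, 0.0], [0.0, 0.0, -1.0]]
ft_force: [-0.1, 0.1, -0.5]
finger_gap: 0.999
```

Emit:
play_rows(
  series=[0,0,0.01,0,0,0,1,0,0,0.03,0,0,0,1,0,0,0.06,0,0,0,1,0,0,0.1,0,0,0,1,0,0,0.14,0,0,0,1,0,0,0.17,0,0,0,1,0,0,0.18,0,0,0,1,0,0,0.18,0,0,0,1],
)

```text
time_s: 19.15
tcp_pos: [0.5439, 0.2678, 0.2487]
ee_rot: [[-0.952, -0.306, 0.001], [-0.306, 0.952, 0.001], [-0.001, 0.0, -1.0]]
ft_force: [-0.3, 0.6, -0.4]
finger_gap: 1.001
```

Run:
```python
from h import *
s=shot("side","d8");print(s["tcp_pos"],s["ft_force"],s["finger_gap"])
shot("scene","s8")
shot("wrist","w8")
a=cv2.imread("pics/d8_full.png")[220:320,300:400];b=cv2.imread("pics/s8_full.png")[150:230,190:275];w=cv2.imread("pics/w8_full.png")
f=cv2.imread("pics/s8_full.png")[120:345,170:450]
r=lambda i,s:cv2.resize(i,s,interpolation=cv2.INTER_CUBIC)
top=np.hstack([r(a,(360,360)),r(b,(382,360))]);bot_=np.hstack([r(w[:240],(440,165*240//240)),r(f,(302,240))[:165]])
bot_=np.hstack([r(w,(384,240)),r(f,(358,240))])
cv2.imwrite("pics/m8.png",np.vstack([top,bot_]))
```

```text
[0.5439 0.2678 0.2487] [-0.3311  0.6086 -0.372 ] 1.0012981763580404
```

View pics/m8.png

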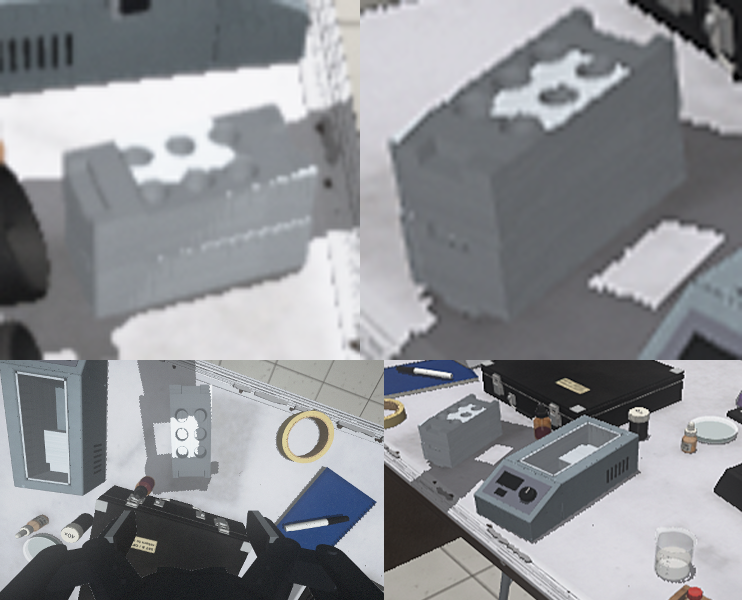

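```bash
python3 -c "
from rig import bot
print(bot.finish_job())"
```

```text
the job is handed in; nothing more can be done
None
```

The vial block is stacked on its twin with equal ends together, and I handed the job in at about 19 s. I pressed its panel end down until it toppled and stayed tipped. I then gripped the raised end with the tool tilted 27° to match, lifted it out, levelled it, lowered it into place and let go.

**Last checks:**
- **Seating:** the block made contact at TCP height 0.0687 m; I had predicted 0.0692 m with both lugs in. Lugs resting on top would have stopped it about 8 mm higher. The final pictures show no gap between the blocks.
- **Release:** the gripper is open and clear at 0.249 m, and the force on it is about zero.
- **Bystanders:** the stain bottle and the beaker are upright where they were. I checked this by eye only.

**Disagreements:**
- The wrist camera calibration showed a bias of 1–2 mm that stayed fixed in the world frame. I corrected for it before placing.
- Single-picture estimates of the block's tilt and corner positions differed by a few mm, but the fit went in without any snagging.

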